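Seat the embossing block and throw its toggle clamp

ROBOT

A 6-joint arm with a two-finger parallel gripper is mounted at the origin on the work surface. World frame = base frame: x ahead of the robot, y to its left, z up, the work surface at z = 0. Lengths are in m, angles in rad, forces in N, time in s.
With the tool pointing down it reaches from about 0.225 to 0.875 m from the base axis. Payload 3.4 kg.
Tool frame: the origin (TCP) lies at the very end of the fingers, on their centre line; the grasp point (between the pads) lies 19 mm behind it (manip.hold_point_z is the distance from the TCP to the grasp point, in m); z points along the fingers, y is the line along which they close (so a half turn about z gives the same grasp; the last joint's range is limited). The gripper opens to 85 mm and grips with 20 to 120 N. Pads are 22 mm wide; open, the fingers measure 114 mm over their backs; the gripper's body (76 mm by 85 mm) begins 54 mm behind the grasp point. The pads swing forward as they close: fully open they stand 13 mm farther back than shut.
Start: joints at [-1.296, 0.276, 1.505, -0, 1.361, -0.121], TCP at [0.222, -0.531, 0.231] pointing down, gripper open.
Joint ranges: [-2.89, 2.89], [-0.75, 2.08], [0.22, 2.7], [-1.18, 4.32], [0.11, 2.71], [-2.7, 2.7]. Speed limits (rad/s): [2.57, 2.57, 3.14, 3.14, 3.14, 3.14].

INTERFACE

Orientations are given as a unit quaternion [w, x, y, z].
In Python, from rig import readout, viewer, order, manip gives the robot as it stands. The module is installed in compiled form; this text tells all that it offers.
- The arm moves only by the tool send_rows, never from a script. Its arguments are lists of equal length, an entry for each row: "xyz": the shift along the world's x, y, z in m, a list of three; "delta_rot": the turn, a rotation vector about the world's x, y, z in degrees, a list of three. In form: {"xyz": [[tx, ty, tz], ...], "delta_rot": [[wx, wy, wz], ...]}. A call has 1 to 12 rows; each row shifts and turns the commanded pose from where the row before left it; what a row does not reach is not made up. A row lasts 1/10 s, in which the tool goes at most 50 mm and 8.59 degrees, less where a joint would pass 70% of its speed; a pose out of reach is approached as far as the arm can. A call with a gripper value outside its range is refused whole. "gripper" is the finger opening in m, from 0 to 0.0854, set as the call begins (left out, the last holds). The fingers move at their own pace and stop on an object; "force" is the grip in N (left out, the last holds). Time passes only in rows, so rows that do not move let the fingers close. It gives the time, the measured TCP pose, the force, the opening and the grip force at its end, in the units of the state.
- readout.get_state(): the state, without advancing time (a new reading comes with each control period).
- viewer.get_image(name): name is "scene" or "top"; returns a dict with "color" (420x560x3 uint8, red, green, blue), "depth" (420x560 float32, m along the optical axis (not along the pixel's ray), 0 where there is no reading), "K" (3x3 intrinsics, pixels), "camera_from_world" (4x4, takes a point from world to camera coordinates). Camera axes: x right, y up, looking along -z (the intrinsics and any distortion apply to the point x, -y, -z); pixel columns grow to the right and rows downward; lengths in m; the calibration is good to about 2 mm. A picture is of the moment at which its call begins.
- order.sign_off(): hands the job in; it is judged then, once.
The state is a dict: "clock": time; "qpos": joint angles; "qd": joint speeds; "effort": joint torques, N m; "position": TCP position; "ee_rot": TCP orientation; "contact_force": force on the tool from outside, world axes, zero at the start; "moment": the same for the moment, N m; "width": finger opening in m; "gripper_force": force on a finger pad.
Only numpy, scipy, OpenCV 4.12 (cv2) and the standard library are available. Lean on these libraries where they do the work, as an engineer would, in place of code of your own. Each camera call takes 0.05 s, during which the arm holds its last target. There are 200 camera calls.

TASK

Without picking anything up, push the wooden embossing block along its channel until it is fully home against the steel end stop. Then, with the block home, flip the clamp's red lever over past its middle so that it snaps to its other position and the rubber foot comes down on the block, and move clear. Leave the tin, the glue bottle, the dye jar and the awl where they are.

Things in the scene. Friction and masses are not known exactly. Their poses are not given: they have to be found in the camera images.
- jig: Fixed jig (place, yaw vary). Plywood bed 12 mm thick, x -110 to +100, y -110 to +60 mm. Origin on the bench (z = 0) on the channel's centre line; x runs along the channel to the stop, z up. Two aluminium rails, 63 mm apart inside, 8 mm thick, 10 mm high above the bed, x -85 to +85 mm; channel open at its -x end.
- stop_face (a point): Middle of the dark steel end stop's face, 27 mm above the bench, at jig x = +85 mm, y = 0. The stop is 15 mm thick, 85 mm wide; its top is 42 mm above the bench, with two screw heads 3 mm more.
- block_mid (a point): Centre of the loose embossing block, 32 mm above the bench: light wood, 100 (along x) x 60 x 40 mm high, about 170 g, in the channel with its x along the jig's x; brass ornament on top towards its -x end. Starts 30 to 60 mm short of the stop. Fully home: centre at jig x = +35 mm, rear (-x) face at -15 mm.
- clamp_base: Fixed steel post of the hold-down clamp, on the jig's -y side. Origin on the bed (12 mm above the bench) under the pivot, at jig x = +50 to +70, y = -60 mm; axes as the jig's. Base plate 50 (x) x 36 (y) x 6 mm; post 36 (pin 44) in x, 30 in y, 70 mm high. Pivot axis along x, 58 mm above this origin.
- lever (a joint): Clamp lever angle, rad. 0 = open (start): red handle leans 0.61 outward (jig -y), hold-down arm (66 mm) stands up at the +y side of the pivot. Grows as the handle is pushed to jig +y. A spring drives it back to 0 below about 0.61 (handle upright), onward above; needs about 4 N at the knob. At about 1.22 the rubber foot presses on the home block, handle 0.61 inward. End of travel 1.28.
- lever_knob (a point): Centre of the red ball (24 mm diameter) at the handle's end, 95 mm from the pivot axis, at clamp_base's x. The outer half of the handle is a red grip 18 mm in diameter, the inner half a 10 mm rod. Open: 54 mm outward (jig -y) of the pivot, 148 mm above the bench.
- tin: Bystander: round brass wax tin, 62 mm in diameter, 32 mm high; origin at its underside's centre.
- glue: Bystander: white glue bottle with orange cap, 42 mm in diameter, 105 mm high; origin at its underside's centre.
- dye: Bystander: amber glass dye jar with black cap, 52 mm in diameter, 60 mm high; origin at its underside's centre.
- awl: Bystander: wooden-handled awl lying on the bench, about 150 mm long along its x.
Things that resemble listed ones, but are neither listed nor needed, are in the scene too. What is shaped like the part that bears block_mid but green is not meant.

How it is judged:
On the way, in this order (a step that is already met when the one before it is completed fails the run):
1. the block is home against the stop while the clamp is still open (x of block_mid in the frame of jig above 0.032 m and value of joint lever below 0.3 rad), for 0.2 s.
2. the lever has snapped over and its foot presses on the block (value of joint lever above 1.12 rad and contact force between lever and block above 1 N), for 0.2 s.
At the end, for the whole second after the job is handed in: The block lies flat within 3 mm of the end stop and at rest, the lever is past 1.12 rad and the clamp's foot presses on the block with more than 1 N (all of step 2 and x of block_mid in the frame of jig above 0.032 m and angle between block_mid's own z axis and vertical below 0.05 rad and linear speed of block below 0.02 m/s); the robot touches nothing.
It fails at once if the block is lifted (more than 12 mm) or tipped (more than 0.25 rad) (height (world z) of block_mid above 0.044 m or angle between block_mid's own z axis and vertical above 0.25 rad).
It fails at once if a bystander is moved by more than 15 mm (distance of any of tin, glue, dye, awl from where it was at the start of the episode above 0.015 m).
It also fails if it takes over 48 s, if anything falls off the work surface, if the arm or the gripper's body presses on something with over 40 N, if the wrist force passes 120 N, or if a joint passes its speed limit or range.

## Working session

There is one attempt and no reset: what is moved stays moved. The work goes in short steps, Python scripts to look and compute and a tool call to move; the robot and the scene stay as the last step left them, time stands still between calls to the robot, and variables do not carry over. Pictures are saved under pics/ and viewed, at most 10 in all, crops included, and the job is handed in when it is done.

Besides the shell and the picture viewer there is one more tool, called as name(argument=value, ...) on one line, values as JSON. send_rows: Moves the arm, as the interface text tells. Its arguments: {"type":"object","properties":{"xyz":{"type":"array"},"delta_rot":{"type":"array"},"gripper":{"type":"number"},"force":{"type":"number"}},"required":["xyz","delta_rot"]}

```bash
mkdir -p pics
cat > h.py <<'E'
import numpy as np, cv2
from rig import readout, viewer
def grab(n):
    d=viewer.get_image(n); np.savez('%s.npz'%n,**d); return d
def load(n): return dict(np.load('%s.npz'%n))
def world(d,u,v,z=None):
    K=d['K'];M=np.linalg.inv(d['camera_from_world'])
    r=np.array([(u-K[0,2])/K[0,0],-(v-K[1,2])/K[1,1],-1.])
    if z is None:
        t=d['depth'][int(v),int(u)]
    else:
        R=M[:3,:3]@r; t=(z-M[2,3])/R[2]
    return M[:3,:3]@(r*t)+M[:3,3]
def save(d,name,crop=None,s=1):
    im=d['color'][:,:,::-1]
    if crop: x0,y0,x1,y1=crop; im=im[y0:y1,x0:x1]
    cv2.imwrite('pics/'+name,cv2.resize(im,None,fx=s,fy=s,interpolation=cv2.INTER_CUBIC))
E
python3 - <<'E'
from h import *
a=grab('scene');b=grab('top');save(a,'s0.png',s=1.4);save(b,'t0.png',s=1.4)
print(readout.get_state())
E
```

```text
{'clock': 0.1, 'qpos': array([-1.29598219e+00,  2.76540671e-01,  1.50598510e+00, -3.47999034e-05,
        1.36073595e+00, -1.20979993e-01]), 'qd': array([-6.49343551e-04, -1.17581897e-03, -1.52957975e-03,  8.22534910e-04,
        8.53143409e-05, -1.04091525e-03]), 'effort': array([ 2.70399214e-03, -4.17695582e+01, -2.46405190e+01,  7.22912273e-05,
        5.80936219e-03, -9.98666025e-06]), 'position': array([ 0.22155091, -0.53009098,  0.23052969]), 'ee_rot': array([-8.30758327e-04,  9.80481141e-01,  1.96611380e-01, -8.10907048e-05]), 'contact_force': array([-1.06590615, -0.10261284, -0.10253181]), 'moment': array([ 0.02497576, -0.02560907,  0.02539483]), 'gripper_force': 0.0, 'width': 0.0854303425923687}
```

View pics/s0.png

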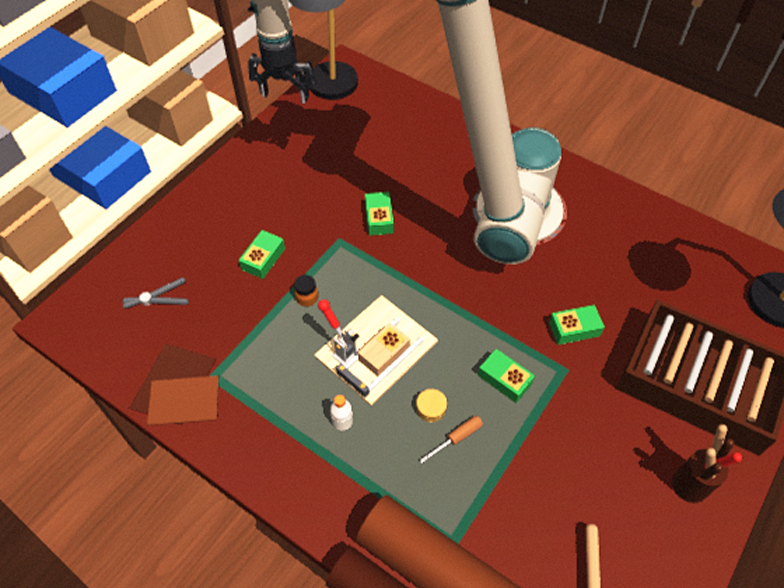

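View pics/t0.png

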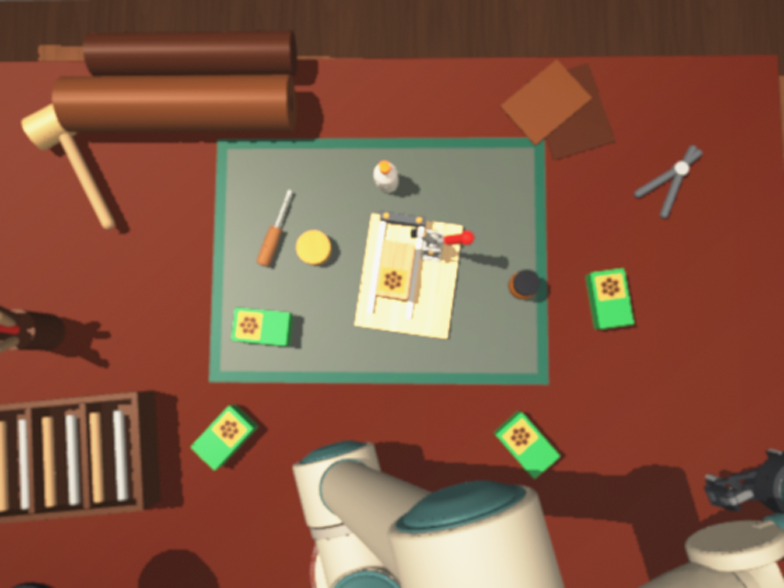

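The scene and top views show the jig with one light-wood block (top ≈ (397,268) in the 1.4× view). The lookalikes are the green blocks at (261,327), (225,437), (528,444) and (610,298), which I reject by colour. The red knob is at (467,238), the stop at (403,218), the dye at (524,284), the glue at (386,176) and the tin at (313,247). Next is a close crop.

Run:
```python
from h import *
b=load('top');save(b,'t1.png',(245,140,355,245),5.5)
a=load('scene');save(a,'s1.png',(200,190,330,300),5.5)
```

```text
(no output)
```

View pics/t1.png

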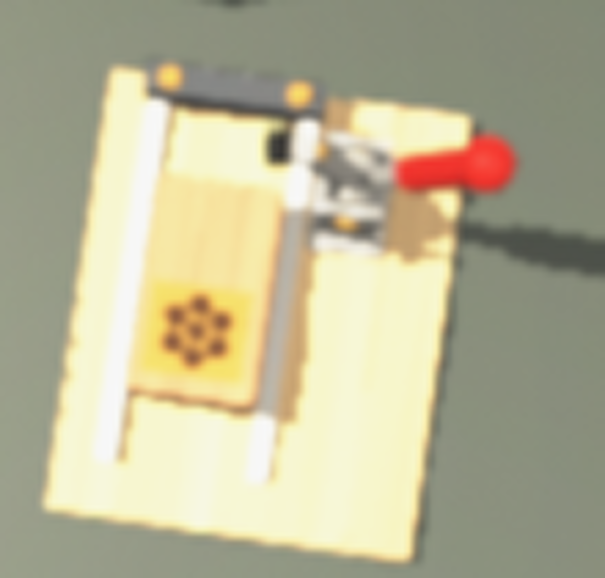

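View pics/s1.png

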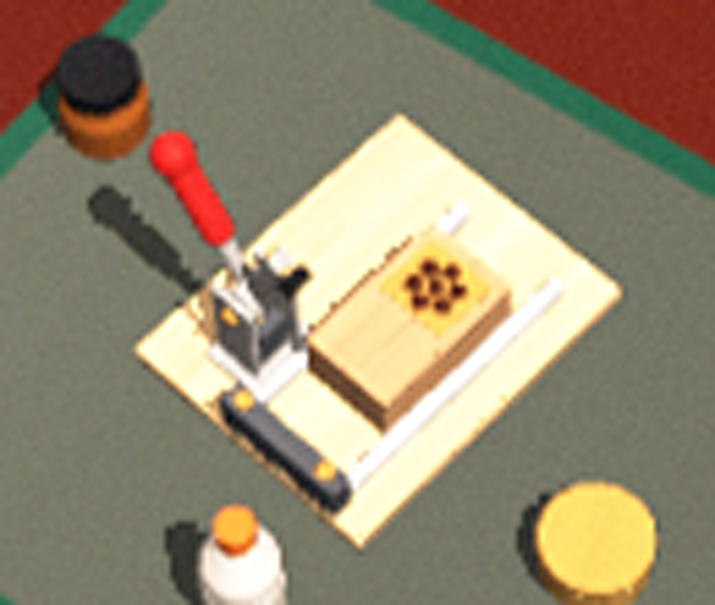

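```bash
cat > m.py <<'E'
from h import *
def px(u,v,c,s=5.5): return (u+.5)/s-.5+c[0],(v+.5)/s-.5+c[1]
def fit(L,W):
    L=np.array(L);W=np.array(W)[:,:2];l=L-L.mean(0);w=W-W.mean(0)
    th=np.arctan2((l[:,0]*w[:,1]-l[:,1]*w[:,0]).sum(),(l*w).sum())
    R=np.array([[np.cos(th),-np.sin(th)],[np.sin(th),np.cos(th)]])
    t=W.mean(0)-R@L.mean(0); return th,R,t,W-(L@R.T+t)
E
python3 - <<'E'
from m import *
np.set_printoptions(precision=4,suppress=True)
L=[(.1,.06),(.1,-.11),(-.11,-.11),(-.11,.06)]
for n,c,P,k in (('top',(245,140),[(110,68),(470,112),(413,560),(45,508)],(490,163)),('scene',(200,190),[(360,547),(136,349),(400,114),(621,291)],(173,155))):
    d=load(n)
    th,R,t,e=fit(L,[world(d,*px(*p,c),.012) for p in P])
    print(n,'yaw',th,'org',t); print(e*1000)
    loc=lambda w:R.T@(w[:2]-t)
    kw=world(d,*px(*k,c),.148); print('knob',kw,loc(kw))
    B=[(162,178),(283,195),(130,390),(255,405)] if n=='top' else [(384,424),(305,345),(510,295),(432,235)]
    # 'scene' first corners: (+x,+y) is lower
    z=.052 if n=='top' else .052
    for p in B:
        print('blk',loc(world(d,*px(*p,c),z)))
d=load('top')
for n,u,v,z in (('tin',313,247,.032),('glue',386,168,.105),('dye',526,283,.06)): print(n,world(d,u/1.4,v/1.4,z))
E
```

```text
top yaw -0.1300828149376706 org [ 0.5344 -0.0319]
[[-0.0716  0.3402]
 [ 0.8585 -0.5574]
 [-0.9098 -0.9135]
 [ 0.1228  1.1308]]
knob [ 0.5705 -0.1535  0.148 ] [ 0.0516 -0.1159]
blk [0.0441 0.0257]
blk [ 0.0435 -0.0299]
blk [-0.0537  0.0266]
blk [-0.0529 -0.0302]
scene yaw -0.13896077977123264 org [ 0.5357 -0.0313]
[[ 0.7676  1.0168]
 [-0.5896  0.0598]
 [-0.8321 -0.4967]
 [ 0.6541 -0.5799]]
knob [ 0.5706 -0.1531  0.148 ] [ 0.0514 -0.1157]
blk [0.0544 0.0352]
blk [ 0.0492 -0.0278]
blk [-0.0478  0.0311]
blk [-0.0466 -0.0252]
tin [0.5733 0.1176 0.032 ]
glue [ 0.6989 -0.0178  0.105 ]
dye [ 0.5053 -0.2624  0.06  ]
```

Both views agree on the jig: origin about (0.535, −0.0316), yaw about −0.134. The block's rear face is at jig x ≈ −0.053, and the knob is at jig (0.0515, −0.115). I'll close the fingers and move behind the block.

send_rows(xyz=[[0.0112, 0.0255, 0], [0.0112, 0.0255, 0], [0.0112, 0.0255, 0], [0.0112, 0.0255, 0], [0.0112, 0.0255, 0], [0.0112, 0.0255, 0], [0.0112, 0.0255, 0], [0.0112, 0.0255, 0], [0.0112, 0.0255, 0], [0.0112, 0.0255, 0]], delta_rot=[[0, 0, -1.5], [0, 0, -1.5], [0, 0, -1.5], [0, 0, -1.5], [0, 0, -1.5], [0, 0, -1.5], [0, 0, -1.5], [0, 0, -1.5], [0, 0, -1.5], [0, 0, -1.5]], gripper=0)

```text
clock: 1.1
position: [0.3338, -0.2743, 0.231]
ee_rot: [-0.0, 0.998, 0.066, -0.0]
contact_force: [0.3, 0.5, 0.6]
width: 0.0003
gripper_force: 0.0
```

send_rows(xyz=[[0.0112, 0.0255, 0], [0.0112, 0.0255, 0], [0.0112, 0.0255, 0], [0.0112, 0.0255, 0], [0.0112, 0.0255, 0], [0.0112, 0.0255, 0], [0.0112, 0.0255, 0], [0.0112, 0.0255, 0], [0.0112, 0.0255, 0], [0.0112, 0.0255, 0], [0, 0, 0]], delta_rot=[[0, 0, -1.5], [0, 0, -1.5], [0, 0, -1.5], [0, 0, -1.5], [0, 0, -1.5], [0, 0, -1.5], [0, 0, -1.5], [0, 0, -1.5], [0, 0, -1.5], [0, 0, -1.5], [0, 0, 0]])

```text
clock: 2.2
position: [0.4464, -0.0181, 0.231]
ee_rot: [-0.001, 0.998, -0.062, -0.0]
contact_force: [-0.3, -0.3, 0.4]
width: -0.0002
gripper_force: 0.0
```

send_rows(xyz=[[0, -0.0015, -0.025], [0, 0, -0.025], [0, 0, -0.025], [0, 0, -0.025], [0, 0, -0.025], [0, 0, -0.025], [0, 0, -0.025], [0, 0, -0.018], [0, 0, -0.01], [0, 0, 0]], delta_rot=[[0, 0, -0.5], [0, 0, 0], [0, 0, 0], [0, 0, 0], [0, 0, 0], [0, 0, 0], [0, 0, 0], [0, 0, 0], [0, 0, 0], [0, 0, 0]])

```text
clock: 3.2
position: [0.4445, -0.0223, 0.0272]
ee_rot: [-0.0, 0.998, -0.068, -0.002]
contact_force: [0.1, 0.3, 0.2]
width: -0.0002
gripper_force: 0.0
```

Run:
```python
from h import *
a=grab('scene');save(a,'s2.png',(200,170,340,290),5)
```

```text
(no output)
```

View pics/s2.png

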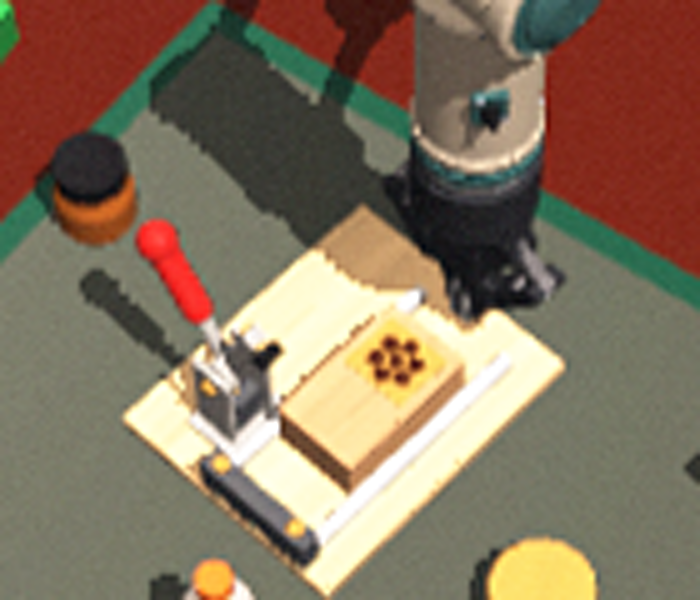

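The closed fingers are behind the block, centred in the channel at about pixel (470,300). Now I'll push along the channel.

send_rows(xyz=[[0.007, 0.001, 0], [0.0059, 0.0002, 0], [0.0059, -0.0008, 0], [0.0059, -0.0008, 0], [0.005, -0.0007, 0], [0.005, -0.0007, 0], [0.005, -0.0007, 0], [0.005, -0.0007, 0], [0.005, -0.0007, 0], [0.005, -0.0007, 0]], delta_rot=[[0, 0, 0], [0, 0, 0], [0, 0, 0], [0, 0, 0], [0, 0, 0], [0, 0, 0], [0, 0, 0], [0, 0, 0], [0, 0, 0], [0, 0, 0]])

```text
clock: 4.25
position: [0.5012, -0.0268, 0.0282]
ee_rot: [0.0, 0.998, -0.068, 0.0]
contact_force: [-1.5, 0.4, -0.8]
width: -0.0003
gripper_force: 0.3
```

send_rows(xyz=[[0.002, -0.0003, 0], [0.002, -0.0003, 0], [0.001, -0.0001, 0]], delta_rot=[[0, 0, 0], [0, 0, 0], [0, 0, 0]])

```text
clock: 4.55
position: [0.5054, -0.0274, 0.0283]
ee_rot: [0.0, 0.998, -0.068, -0.0]
contact_force: [0.4, 0.2, -0.3]
width: 0.0
gripper_force: 0.3
```

send_rows(xyz=[[0.002, -0.0003, 0], [0.002, -0.0003, 0], [0, 0, 0]], delta_rot=[[0, 0, 0], [0, 0, 0], [0, 0, 0]])

```text
clock: 4.85
position: [0.5099, -0.028, 0.0284]
ee_rot: [0.0, 0.998, -0.068, 0.0]
contact_force: [0.2, 0.6, -0.2]
width: 0.0001
gripper_force: 0.1
```

Run:
```python
from h import *
a=grab('scene');save(a,'s3.png',(200,170,340,290),5)
```

```text
(no output)
```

View pics/s3.png

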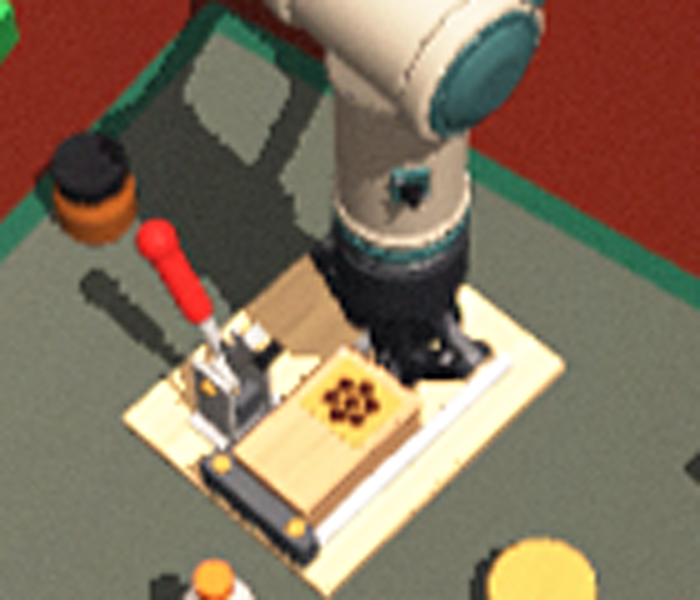

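The block is nearly at the stop, with its front edge at about (300,515) and a thin gap left. I'll keep creeping until I feel contact.

send_rows(xyz=[[0.001, -0.0001, 0], [0.001, -0.0002, 0], [0.001, -0.0001, 0]], delta_rot=[[0, 0, 0], [0, 0, 0], [0, 0, 0]])

```text
clock: 5.2
position: [0.5099, -0.028, 0.0282]
ee_rot: [-0.0, 0.998, -0.068, -0.003]
contact_force: [-7.5, 0.7, 6.1]
width: -0.0001
gripper_force: 3.6
```

send_rows(xyz=[[0.001, -0.0001, 0], [0.001, -0.0002, 0], [0, 0, 0]], delta_rot=[[0, 0, 0], [0, 0, 0], [0, 0, 0]])

```text
clock: 5.5
position: [0.5099, -0.028, 0.028]
ee_rot: [-0.0, 0.998, -0.068, -0.004]
contact_force: [-9.8, 0.7, 7.1]
width: -0.0004
gripper_force: 4.7
```

The TCP has stalled with force building, and its position matches home. Now back off, rise, and go to the outer side of the knob.

send_rows(xyz=[[-0.01, 0.0013, 0], [-0.01, 0.0013, 0], [-0.01, 0.0014, 0], [0, 0, 0.02], [0, 0, 0.03], [0, 0, 0.03], [0, 0, 0.03], [0, 0, 0.03], [0, 0, 0.03], [0, 0, 0.03], [0, 0, 0.01], [0, 0, 0]], delta_rot=[[0, 0, 0], [0, 0, 0], [0, 0, 0], [0, 0, 0], [0, 0, 0], [0, 0, 0], [0, 0, 0], [0, 0, 0], [0, 0, 0], [0, 0, 0], [0, 0, 0], [0, 0, 0]])

```text
clock: 6.7
position: [0.4851, -0.0248, 0.2395]
ee_rot: [0.0, 0.998, -0.068, 0.002]
contact_force: [0.6, -0.7, -0.1]
width: -0.0003
gripper_force: 0.0
```

Run:
```python
from h import *
from m import px
b=grab('top');save(b,'t2.png',(245,140,355,245),5.5)
```

```text
(no output)
```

View pics/t2.png

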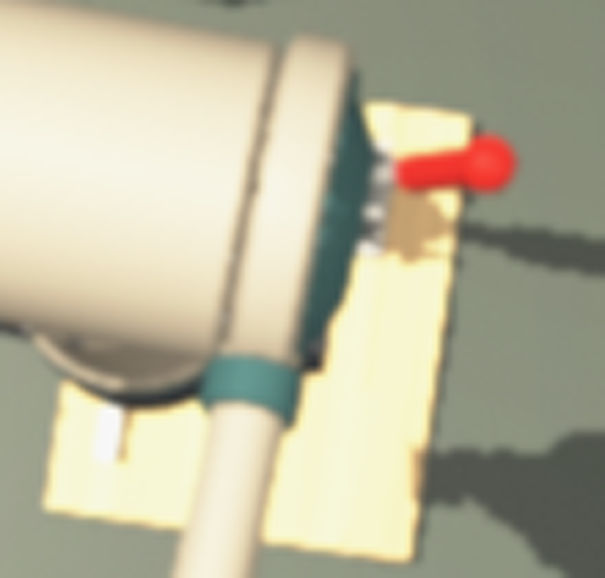

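The arm hides the block in this view. The knob is still at its open position, crop (490,163), so I'll go to its outer side.

send_rows(xyz=[[0.01, -0.022, 0], [0.01, -0.022, 0], [0.01, -0.022, 0], [0.01, -0.022, 0], [0.01, -0.022, 0], [0.01, -0.022, 0], [0.01, -0.022, 0], [0.0095, -0.023, 0], [0, 0, 0]], delta_rot=[[0, 0, 0], [0, 0, 0], [0, 0, 0], [0, 0, 0], [0, 0, 0], [0, 0, 0], [0, 0, 0], [0, 0, 0], [0, 0, 0]])

```text
clock: 7.65
position: [0.564, -0.2042, 0.2352]
ee_rot: [0.0, 0.998, -0.069, -0.002]
contact_force: [-0.6, 0.2, -0.5]
width: 0.0002
gripper_force: 0.0
```

send_rows(xyz=[[0, 0, -0.02], [0, 0, -0.02], [0, 0, -0.02], [0, 0, -0.02], [0, 0, -0.015], [0, 0, -0.01], [0, 0, 0]], delta_rot=[[0, 0, 0], [0, 0, 0], [0, 0, 0], [0, 0, 0], [0, 0, 0], [0, 0, 0], [0, 0, 0]])

```text
clock: 8.35
position: [0.5621, -0.2003, 0.1308]
ee_rot: [-0.001, 0.998, -0.068, -0.003]
contact_force: [0.3, -0.1, 0.7]
width: 0.0001
gripper_force: 0.0
```

Run:
```python
from h import *
a=grab('scene');save(a,'s4.png',(200,170,340,290),5)
```

```text
(no output)
```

View pics/s4.png

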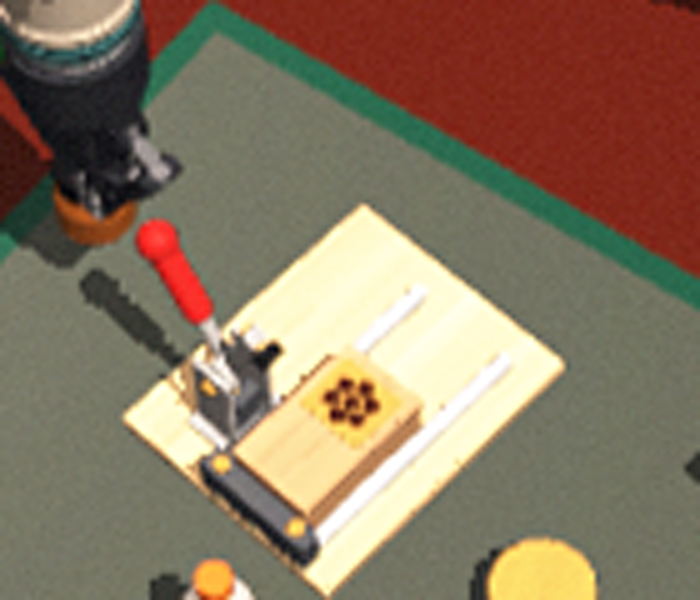

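The block is seated against the stop, and the fingers are outside the knob and lined up with it (knob at (158,242)). Now I'll push along jig +y.

send_rows(xyz=[[0.0018, 0.006, 0], [0.0018, 0.006, 0], [0.0008, 0.006, 0], [0.0008, 0.006, 0], [0.0008, 0.006, 0], [0.0008, 0.006, 0], [0.0008, 0.006, 0], [0.0008, 0.006, 0], [0.0008, 0.006, 0], [0.0008, 0.006, 0]], delta_rot=[[0, 0, 0], [0, 0, 0], [0, 0, 0], [0, 0, 0], [0, 0, 0], [0, 0, 0], [0, 0, 0], [0, 0, 0], [0, 0, 0], [0, 0, 0]])

```text
clock: 9.4
position: [0.575, -0.1425, 0.1347]
ee_rot: [0.001, 0.998, -0.068, 0.002]
contact_force: [0.2, -2.7, 2.2]
width: 0.0003
gripper_force: 1.3
```

send_rows(xyz=[[0.0008, 0.006, 0], [0.0008, 0.006, 0], [0.0008, 0.006, 0], [0.0008, 0.006, 0], [0.0008, 0.006, 0], [0.0008, 0.006, 0]], delta_rot=[[0, 0, 0], [0, 0, 0], [0, 0, 0], [0, 0, 0], [0, 0, 0], [0, 0, 0]])

```text
clock: 10.0
position: [0.5779, -0.1043, 0.1325]
ee_rot: [-0.001, 0.998, -0.068, -0.001]
contact_force: [-0.4, -0.3, 0.2]
width: 0.0001
gripper_force: 0.0
```

The force has dropped, so the lever has probably snapped. I'll back out, rise and look.

send_rows(xyz=[[-0.0013, -0.01, 0], [-0.0027, -0.02, 0], [-0.0027, -0.02, 0.0], [0, -0.02, 0.02], [0, -0.02, 0.03], [0, -0.02, 0.03], [0, -0.02, 0.03], [0, -0.01, 0.02], [0, 0, 0], [0, 0, 0]], delta_rot=[[0, 0, 0], [0, 0, 0], [0, 0, 0], [0, 0, 0], [0, 0, 0], [0, 0, 0], [0, 0, 0], [0, 0, 0], [0, 0, 0], [0, 0, 0]])

```text
clock: 11.0
position: [0.5714, -0.2459, 0.2625]
ee_rot: [-0.0, 0.998, -0.069, -0.001]
contact_force: [0.0, 0.4, -1.0]
width: -0.0
gripper_force: 0.0
```

Run:
```python
from h import *
a=grab('scene');save(a,'s5.png',(180,170,350,300),4.5)
```

```text
(no output)
```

View pics/s5.png

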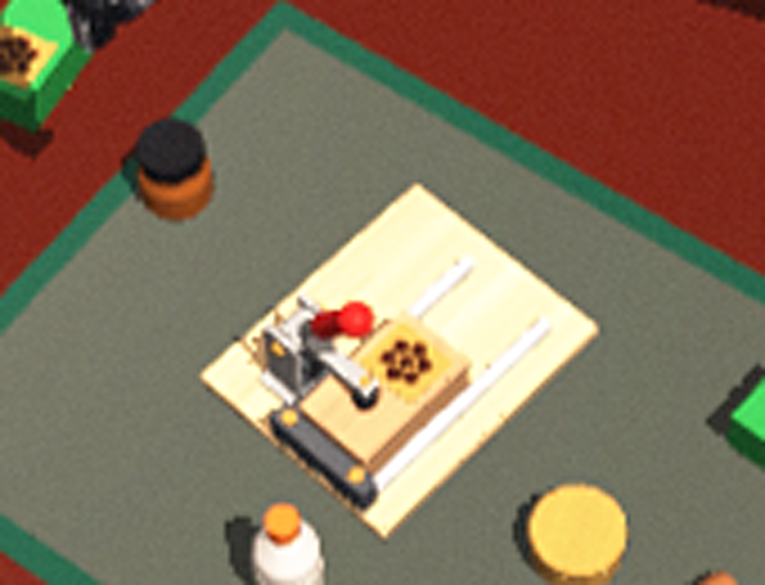

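The lever is over (knob at (356,320)), the foot is on the block at (365,397), the block is home and the dye, tin and glue look undisturbed. One check on the knob position before handing in.

Run:
```python
from m import *
from rig import order
w=world(load('scene'),*px(356,320,(180,170),4.5),.148)
th=-.134;R=np.array([[np.cos(th),-np.sin(th)],[np.sin(th),np.cos(th)]])
k=R.T@(w[:2]-[.535,-.0316]);print(k)
if k[1]>-.014: print(order.sign_off())
```

```text
[ 0.052145   -0.00616701]
the job is handed in; nothing more can be done
None
```

The block was pushed home against the stop, the lever snapped over with its foot down on the block, and the arm moved clear; the job was handed in at about 11 s (limit 48 s), with no verdict returned.

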